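Sort jack screws on thread gauges

ROBOT

A 6-joint arm with a two-finger parallel gripper is mounted at the origin on the work surface. World frame = base frame: x ahead of the robot, y to its left, z up, the work surface at z = 0. Lengths are in mm, angles in rad, forces in N, time in s.
With the tool pointing down it reaches from about 300 to 750 mm from the base axis. Payload 8.5 kg.
Tool frame: the origin (TCP) lies between the finger pads; the fingertips stand 14 mm ahead of it and the grasp point (between the pads) lies 5 mm behind it; z points along the fingers, y is the line along which they close (so a half turn about z gives the same grasp; the last joint's range is limited). The gripper opens to 88 mm and grips with 3 to 60 N. Pads are 18 mm wide; open, the fingers measure 123 mm over their backs; the gripper's body (75 mm by 187 mm) begins 45 mm behind the grasp point.
Start: joints at [-1.324, 0.381, 1.297, -0, 1.464, -0.215], TCP at [245.05, -492.373, 220.048] pointing down, gripper open.
Joint ranges: [-3.11, 3.11], [-0.89, 2.33], [0.22, 2.48], [-1.42, 4.56], [0.17, 2.85], [-2.88, 2.88]. Speed limits (rad/s): [2.39, 2.39, 3.14, 3.14, 3.14, 3.14].

INTERFACE

Orientations are given as a unit quaternion [w, x, y, z].
In Python, from cell import sense, capture, camera_params, sign_off gives the robot as it stands.
- The arm moves only by the tool jog_arm, never from a script. Its argument "moves" is a list of rows, each a list of 7 numbers: the shift along the tool's x, y, z in m, then the turn, a rotation vector about the tool's x, y, z in degrees, then the finger opening in m, from 0 to 0.0881. In form: [[dx, dy, dz, wx, wy, wz, fingers], ...]. A call has 1 to 8 rows; each row shifts and turns the commanded pose from where the row before left it, along the tool's axes as they then stand; what a row does not reach is not made up. A row lasts 1/8 s, in which the tool goes at most 62.5 mm and 10.7 degrees, less where a joint would pass 70% of its speed; a pose out of reach is approached as far as the arm can. A call is refused whole if a number of a shift passes 0.0625 or a number of a turn 10.7, either way. A call with a gripper value outside its range is refused whole. The fingers move at their own pace and stop on an object; "grip_force" is the grip in N (left out, the last holds). Time passes only in rows, so rows that do not move let the fingers close. It gives the time, the measured TCP pose, the force, the opening and the grip force at its end, in the units of the state.
- sense(): the state, without advancing time (a new reading comes with each control period).
- capture(name): name is "side" or "top"; returns (picture, depth): 480x640x3 uint8, red, green, blue; 480x640 float32, mm along the optical axis (not along the pixel's ray), 0 where there is no reading.
- camera_params(name): a dict with "camera_matrix" (3x3 intrinsics, pixels), "eye" and "orientation" of the camera in the world. Camera axes: x right, y up, looking along -z (the intrinsics and any distortion apply to the point x, -y, -z); pixel columns grow to the right and rows downward; lengths in mm; the calibration is good to about 2 mm. A picture is of the moment at which its call begins. camera_params takes no time and is no camera call.
- sign_off(): hands the job in; it is judged then, once.
The state is a dict: "time": time; "joint_pos": joint angles; "joint_vel": joint speeds; "joint_efforts": joint torques, N m; "ee_pos": TCP position; "tcp_rot": TCP orientation; "contact_force": force on the tool from outside, world axes, zero at the start; "torque": the same for the moment, N m; "width": finger opening in mm; "grasp_force": force on a finger pad.
Only numpy, scipy, OpenCV 4.12 (cv2) and the standard library are available. Lean on these libraries where they do the work, as an engineer would, in place of code of your own. Each camera call takes 0.05 s, during which the arm holds its last target. There are 200 camera calls.

TASK

The two jack screws from the bench's feet have been mixed up. Check their threads by laying each one in the notched gauge whose notch spacing matches its ridges, all ridges fully down in the notches so that it lies level, and leave both there. Set them down gently without dropping or forcing them, and leave everything else on the bench where it is.

Things in the scene. Friction and masses are not known exactly. Their poses are not given: they have to be found in the camera images.
- screw_coarse_mid (a point): Centre (on the axis, half-way along) of the coarse-thread screw, 18 mm above the bench as it lies; y runs along its axis. Thread: 6 ridges 16 mm apart, the middle two 8 mm either side of the centre (the other screw, otherwise alike: 10 mm apart). Grip it across the thread here, 32 mm over the crests. About 130 g.
- screw_fine_mid (a point): Centre (on the axis, half-way along) of the fine-thread screw, 18 mm above the bench as it lies; y runs along its axis. Thread: 10 ridges 10 mm apart, the middle two 5 mm either side of the centre (the other screw, otherwise alike: 16 mm apart). Grip it across the thread here, 32 mm over the crests. About 130 g.
- screw_coarse: The coarse screw: white plastic, lies level on its side, 127 mm long, hex collars 36 mm across flats, 12 mm long at both ends (ends alike), thread between 32 mm over crests, 25 mm at the core. Ridges are separate rings (5 mm wide at root, 2 at crest), so roll does not matter. Origin 18 mm off the axis, on a collar flat; y along the axis.
- screw_fine: The fine screw: white plastic, lies level on its side, 127 mm long, hex collars 36 mm across flats, 12 mm long at both ends (ends alike), thread between 32 mm over crests, 25 mm at the core. Ridges are separate rings (5 mm wide at root, 2 at crest), so roll does not matter. Origin 18 mm off the axis, on a collar flat; y along the axis.
- gauge_coarse: The coarse gauge, fixed: aluminium base plate 62 x 100 x 8 mm (x, y, z) with a channel along y: two upright notched edges, each 4.5 mm thick, 16 mm apart inside, 25 mm outside, tops 32.5 mm above the bench. Dark steel teeth 2.4 mm thick, notches 6.5 mm deep, same on both edges. Origin under the middle of the base; axes as the seat point's.
- gauge_fine: The fine gauge, fixed: aluminium base plate 62 x 100 x 8 mm (x, y, z) with a channel along y: two upright notched edges, each 4.5 mm thick, 16 mm apart inside, 25 mm outside, tops 32.5 mm above the bench. Dark steel teeth 2.4 mm thick, notches 6.5 mm deep, same on both edges. Origin under the middle of the base; axes as the seat point's.
- gauge_coarse_seat (a point): Where the centre of the coarse screw lies when fully seated and centred, 42 mm above the bench; x across, y along the row, z up. Its core rests on the tooth tops, ridges hang in the notches (1.2 mm play along y; one spacing further along also fits). A wrong or out-of-step screw stands 2 to 5 mm too high. Here 5 teeth per edge, 16 mm apart, one at mid-length (other gauge: 10 mm).
- gauge_fine_seat (a point): Where the centre of the fine screw lies when fully seated and centred, 42 mm above the bench; x across, y along the row, z up. Its core rests on the tooth tops, ridges hang in the notches (1.2 mm play along y; one spacing further along also fits). A wrong or out-of-step screw stands 2 to 5 mm too high. Here 7 teeth per edge, 10 mm apart, one at mid-length (other gauge: 16 mm).
- comb: Purple plastic comb lying flat, loose, 130 x 34 x 5 mm, long in x; origin under its middle. Leave alone.
- tin: Small loose round aluminium tin, 48 mm across, 34 mm high; origin under its centre. Leave alone.
- bowl: Loose steel bowl, 150 mm across, 52 mm high; origin under its centre. Leave alone.
- treat_jar: Loose glass treat jar with steel lid, 92 mm across, 137 mm high; origin under its centre. Leave alone.
- clippers: Grey hair clippers lying loose, about 175 x 45 x 38 mm, long in y; origin under the middle. Leave alone.
- shampoo: White shampoo bottle, loose, 64 mm across, 170 mm high; origin under its centre. Leave alone.
Things that resemble listed ones, but are neither listed nor needed, are in the scene too. What is shaped like the screw_fine but purple or turquoise is not meant. What is shaped like the gauge_coarse but blue is not meant.

How it is judged (in metres and radians):
On the way:
1. one of the screws is fully seated in its matching gauge (((z of screw_coarse_mid in the frame of gauge_coarse_seat between -0.003 and 0.0015 m and x of screw_coarse_mid in the frame of gauge_coarse_seat between -0.004 and 0.004 m and y of screw_coarse_mid in the frame of gauge_coarse_seat between -0.02 and 0.02 m and angle between the y axis of screw_coarse_mid and the y axis of gauge_coarse_seat, either way round below 0.05 rad) or (z of screw_fine_mid in the frame of gauge_fine_seat between -0.003 and 0.0015 m and x of screw_fine_mid in the frame of gauge_fine_seat between -0.004 and 0.004 m and y of screw_fine_mid in the frame of gauge_fine_seat between -0.02 and 0.02 m and angle between the y axis of screw_fine_mid and the y axis of gauge_fine_seat, either way round below 0.05 rad))), for 0.2 s.
At the end, for the whole second after the job is handed in: Each screw lies at rest in the gauge of its own spacing: centre within 1.5 mm above (3 mm below) the seat point's height, 4 mm across and 20 mm along the row, axis within 0.05 rad of the row; both released (z of screw_coarse_mid in the frame of gauge_coarse_seat between -0.003 and 0.0015 m and x of screw_coarse_mid in the frame of gauge_coarse_seat between -0.004 and 0.004 m and y of screw_coarse_mid in the frame of gauge_coarse_seat between -0.02 and 0.02 m and angle between the y axis of screw_coarse_mid and the y axis of gauge_coarse_seat, either way round below 0.05 rad and linear speed of each of screw_coarse, screw_fine below 0.01 m/s and z of screw_fine_mid in the frame of gauge_fine_seat between -0.003 and 0.0015 m and x of screw_fine_mid in the frame of gauge_fine_seat between -0.004 and 0.004 m and y of screw_fine_mid in the frame of gauge_fine_seat between -0.02 and 0.02 m and angle between the y axis of screw_fine_mid and the y axis of gauge_fine_seat, either way round below 0.05 rad); the robot touches nothing.
It fails at once if a screw is dropped: it moves faster than 0.5 m/s with the fingers off it ((linear speed of screw_coarse above 0.5 m/s and contact force between the fingers and screw_coarse below 0.05 N) or (linear speed of screw_fine above 0.5 m/s and contact force between the fingers and screw_fine below 0.05 N)).
It fails at once if a screw is forced on to something: more than 45 N between a screw and a gauge (contact force between any of screw_coarse, screw_fine and gauge_coarse above 45 N or contact force between any of screw_coarse, screw_fine and gauge_fine above 45 N).
It fails at once if another thing on the bench is moved by more than 30 mm (distance of any of comb, tin, bowl, treat_jar, clippers, shampoo from where it was at the start of the episode above 0.03 m).
It also fails if it takes over 58 s, if anything falls off the work surface, if the arm or the gripper's body presses on something with over 40 N, if the wrist force passes 120 N, or if a joint passes its speed limit or range.

## Working session

There is one attempt and no reset: what is moved stays moved. The work goes in short steps, Python scripts to look and compute and a tool call to move; the robot and the scene stay as the last step left them, time stands still between calls to the robot, and variables do not carry over. Pictures are saved under pics/ and viewed, at most 10 in all, crops included, and the job is handed in when it is done.

Besides the shell and the picture viewer there is one more tool, called after "Call:" as name(argument=value, ...) on one line, values as JSON. jog_arm: Moves the arm, as the interface text tells. Its arguments: {"type":"object","properties":{"moves":{"type":"array"},"grip_force":{"type":"number"}},"required":["moves"]}

```bash
mkdir -p pics; python3 - <<'E'
from cell import *
import cv2,numpy as np
for n in("top","side"):
    p,d=capture(n); cv2.imwrite(f"pics/{n}0.png",p[:,:,::-1]); np.savez(f"{n}0.npz",p=p,d=d)
    print(n,camera_params(n))
print(sense())
E
```

```text
top {'camera_matrix': array([[452.18946808,   0.        , 317.07141769],
       [  0.        , 452.18946808, 242.21684185],
       [  0.        ,   0.        ,   1.        ]]), 'eye': array([ 418.6196912 ,   -3.85461169, 1010.59727153]), 'orientation': array([ 0.7126164 ,  0.03594984, -0.04585666, -0.69912992])}
side {'camera_matrix': array([[483.80435337,   0.        , 315.84868221],
       [  0.        , 483.80435337, 241.62125708],
       [  0.        ,   0.        ,   1.        ]]), 'eye': array([ -5.92410033, 655.8735339 , 668.24201332]), 'orientation': array([-0.28958187, -0.15770637,  0.42495755,  0.84301965])}
{'time': 0.1, 'joint_pos': array([-1.32428315e+00,  3.81148651e-01,  1.29810546e+00,  4.33804076e-05,
        1.46358900e+00, -2.15263693e-01]), 'joint_vel': array([ 0.00023348, -0.00136356, -0.00407286,  0.00057263, -0.00010261,
        0.00167835]), 'joint_efforts': array([ 5.36852778e-03, -4.38645172e+01, -2.24912488e+01,  7.16138072e-02,
        3.42075212e-02, -8.35144442e-05]), 'ee_pos': array([ 245.01164556, -492.13656271,  219.51558312]), 'tcp_rot': array([-6.25491997e-04,  9.73463811e-01,  2.28840156e-01,  1.17929063e-05]), 'contact_force': array([-0.32897656,  0.38162054, -0.66487695]), 'torque': array([ 0.01518053,  0.0431155 , -0.0295978 ]), 'grasp_force': 0.0, 'width': 88.11539242060162}
```

View pics/top0.png

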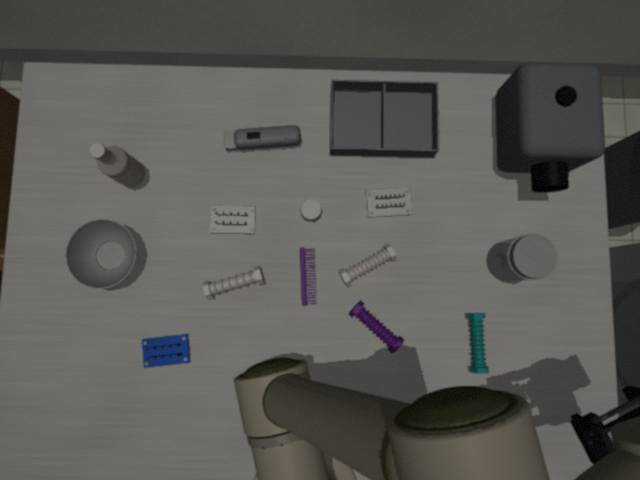

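View pics/side0.png

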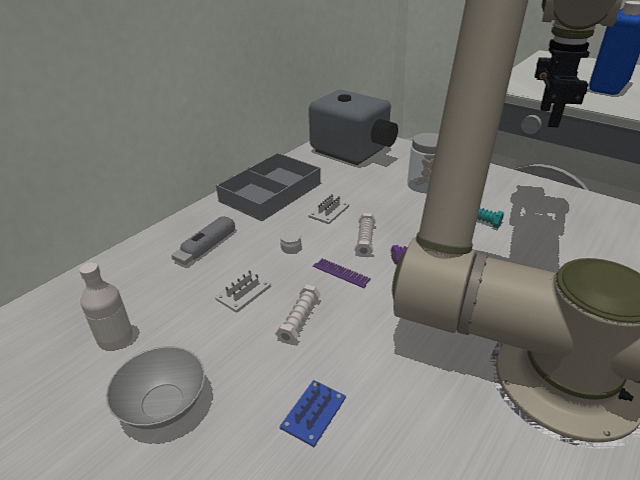

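The top view shows the coarse screw at about (234,282) and the fine one at (368,265). The coarse gauge is at (233,220) and the fine gauge at (389,202). Next I'll measure all four.

```bash
cat > h.py <<'E'
import numpy as np,cv2
from cell import *
from scipy.spatial.transform import Rotation as R
def cloud(n,d):
    c=camera_params(n);K=c["camera_matrix"];q=c["orientation"]
    v,u=np.mgrid[:480,:640]
    P=np.stack([(u-K[0,2])/K[0,0]*d,-(v-K[1,2])/K[1,1]*d,-d],-1)
    return P@R.from_quat(np.r_[q[1:],q[0]]).as_matrix().T+c["eye"]
def proj(n,X):
    c=camera_params(n);K=c["camera_matrix"];q=c["orientation"]
    p=(np.atleast_2d(X)-c["eye"])@R.from_quat(np.r_[q[1:],q[0]]).as_matrix()
    return np.c_[K[0,2]-K[0,0]*p[:,0]/p[:,2],K[1,2]+K[1,1]*p[:,1]/p[:,2]]
def rect(P,m):
    q=P[m][:,:2].astype(np.float32)
    (c,s,a)=cv2.minAreaRect(q); b=cv2.boxPoints((c,s,a))
    e=max((b[1]-b[0],b[2]-b[1]),key=np.linalg.norm)
    return np.round(c,1),np.round(s,1),round(float(np.degrees(np.arctan2(e[1],e[0]))%180),1),len(q)
E
python3 - <<'E'
from h import *
f=np.load("top0.npz");P=cloud("top",f["d"])
f2=np.load("side0.npz");P2=cloud("side",f2["d"])
print("table z",np.median(P[240:260,180:195,2]),np.median(P[300:330,420:450,2]))
W={"sc":(195,258,272,305),"sf":(332,238,402,292),"gc":(203,200,262,239),"gf":(360,182,416,222)}
out=[]
for k,(a,b,c,e) in W.items():
    m=np.zeros((480,640),bool);m[b:e,a:c]=1
    lo=12 if k[0]=="s" else 4
    mm=m&(P[...,2]>lo)&(P[...,2]<60)
    print(k,"top",rect(P,mm),np.percentile(P[mm][:,2],[50,90,99]).round(1))
    ctr=np.array(rect(P,mm)[0])
    near=(np.hypot(P2[...,0]-ctr[0],P2[...,1]-ctr[1])<75)&(P2[...,2]>lo)&(P2[...,2]<60)
    print("   side",rect(P2,near),np.percentile(P2[near][:,2],[50,90,99]).round(1))
    if k[0]=="g":
        for n,PP,M in(("t",P,mm),("s",P2,near)):
            t=M&(PP[...,2]>22); print("  teeth",n,rect(PP,t) if t.sum()>5 else t.sum(), PP[t].mean(0).round(1))
    out.append(cv2.resize(f["p"][b:e,a:c,::-1],(380,280),interpolation=cv2.INTER_CUBIC))
cv2.imwrite("pics/crop.png",np.vstack([np.hstack(out[:2]),np.hstack(out[2:])]))
E
```

```text
table z -0.607532597451609 0.23336335933936425
sc top (array([442.4, 163.2]), array([ 41.4, 126.6]), 107.5, 822) [29.1 35.2 38.2]
   side (array([442.7, 166. ]), array([ 41.5, 130.4]), 107.6, 1007) [28.7 35.1 37.9]
sf top (array([ 486.5, -128.3]), array([ 40.6, 127.2]), 119.8, 815) [29.6 35.3 38.2]
   side (array([ 487. , -124.4]), array([ 40.4, 131.6]), 120.6, 583) [29.6 35.2 37.4]
gc top (array([581.5, 174.4]), array([ 79.4, 120.5]), 90.5, 1215) [ 8.1 23.9 32.1]
   side (array([583.4, 174. ]), array([ 65.3, 107.4]), 90.4, 1073) [ 9.5 26.6 33.1]
  teeth t (array([583.5, 173.8]), array([66.6, 25.5]), 89.5, 139) [583.4 174.5  27.2]
  teeth s (array([583.9, 176.1]), array([68.9, 28.1]), 90.0, 235) [583.  177.   26.8]
gf top (array([ 633.1, -173. ]), array([ 78.2, 112.6]), 91.1, 1181) [ 8.5 24.3 33.4]
   side (array([ 611.4, -173.8]), array([ 97.6, 103.6]), 90.6, 582) [ 9.7 28.2 33.2]
  teeth t (array([ 630.2, -177.5]), array([25.2, 61.7]), 95.0, 137) [ 630.2 -178.2   28.1]
  teeth s (array([ 631.2, -177.6]), array([28.3, 69. ]), 93.7, 140) [ 630.6 -174.3   27.7]
```

View pics/crop.png

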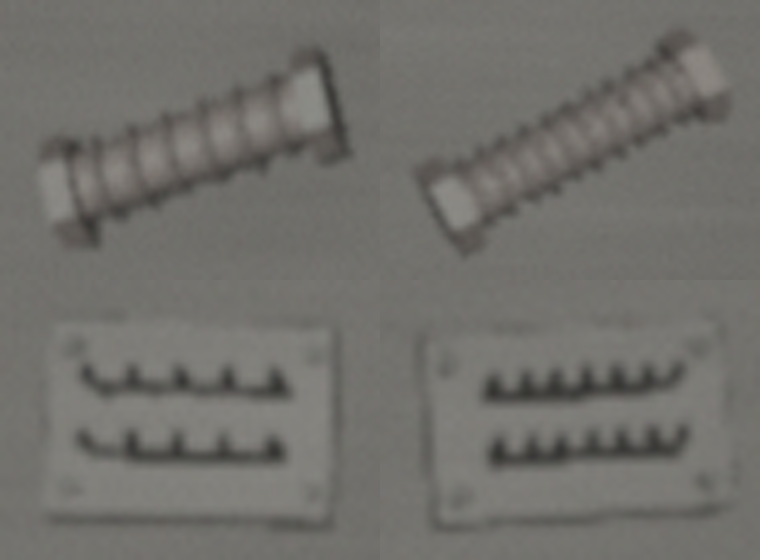

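The crops confirm the identities: the left screw has 6 ridges and the right one 10, and the left gauge has 5 teeth and the right one 7. The two cameras differ by about 3 mm in y. I'll therefore refine with averaged frames from the top camera alone, so that screw, gauge and tool share the same bias.

```bash
cat >> h.py <<'E'
from scipy.optimize import minimize
def avg(n,k=10):
    f=[capture(n) for _ in range(k)]
    d=np.stack([x[1] for x in f]).astype(float); d[d==0]=np.nan
    return np.mean([x[0] for x in f],0),np.nan_to_num(np.nanmedian(d,0))
def fitrect(XY,M,c0,a0,L,Wd):
    # soft-edged rectangle (L along angle a) fitted to mask M over ground points XY
    def cost(p):
        e=np.array([np.cos(p[2]),np.sin(p[2])]);r=XY-p[:2]
        u=abs(r@e)-L/2; v=abs(r@np.array([-e[1],e[0]]))-Wd/2
        s=1/(1+np.exp(np.clip(np.maximum(u,v)/1.0,-50,50)))
        return ((s-M)**2).sum()
    b=min((minimize(cost,[*c0,a],method="Nelder-Mead",options=dict(initial_simplex=[[*c0,a],[c0[0]+4,c0[1],a],[c0[0],c0[1]+4,a],[*c0,a+.06]])) for a in(a0-.04,a0,a0+.04)),key=lambda r:r.fun)
    return b.x[0].round(2),b.x[1].round(2),np.degrees(b.x[2]).round(2),round(b.fun/M.sum(),3)
E
python3 - <<'E'
from h import *
for n in("top","side"):
    p,d=avg(n); np.savez(f"{n}1.npz",p=p,d=d); P=cloud(n,d)
    for k,c,a,L,w in(("sc",(442,164),107.5,127,38),("sf",(487,-127),120,127,38),("gc",(583,174),90,100,62),("gf",(630,-177),92,100,62)):
        near=np.hypot(P[...,0]-c[0],P[...,1]-c[1])<85
        q=P[near]
        lo,hi=((9,60) if k[0]=="s" else (4,60))
        print(n,k,fitrect(q[:,:2],((q[:,2]>lo)&(q[:,2]<hi)).astype(float),c,np.radians(a),L,w))
        if k[0]=="g":
            pl=q[(q[:,2]>4)&(q[:,2]<14)];t=q[(q[:,2]>28)&(q[:,2]<40)]
            print("  plate z",np.median(pl[:,2]).round(1),"teeth",rect(q,(q[:,2]>25)&(q[:,2]<40)))
E
```

```text
top sc (np.float64(442.52), np.float64(163.83), np.float64(107.55), np.float64(0.249))
top sf (np.float64(486.51), np.float64(-128.68), np.float64(120.04), np.float64(0.225))
top gc (np.float64(583.86), np.float64(174.04), np.float64(89.4), np.float64(0.02))
  plate z 7.7 teeth (array([583.5, 173.9]), array([66.5, 25. ]), 90.0, 120)
top gf (np.float64(630.76), np.float64(-178.35), np.float64(94.65), np.float64(0.022))
  plate z 8.0 teeth (array([ 630.3, -177.7]), array([25. , 61.3]), 95.0, 123)
side sc (np.float64(446.32), np.float64(167.38), np.float64(108.36), np.float64(0.219))
side sf (np.float64(487.48), np.float64(-125.23), np.float64(120.06), np.float64(0.167))
side gc (np.float64(584.59), np.float64(175.98), np.float64(89.89), np.float64(0.053))
  plate z 8.2 teeth (array([584. , 176.2]), array([66.7, 26.3]), 89.1, 170)
side gf (np.float64(631.63), np.float64(-176.01), np.float64(95.2), np.float64(0.061))
  plate z 8.3 teeth (array([ 631.4, -175.5]), array([25.9, 64.5]), 95.4, 111)
```

```bash
cat >> h.py <<'E'
def plan(x,y,z,yaw,n,pose=None):
    """rows from the present pose to TCP x,y,z (mm) with the tool y axis at yaw deg, tool down"""
    s=sense();q=s["tcp_rot"];R0=R.from_quat(np.r_[q[1:],q[0]]); p=s["ee_pos"]
    T=R.from_matrix(np.array([[np.cos(a:=np.radians(yaw+90)),np.cos(b:=np.radians(yaw)),0],[np.sin(a),np.sin(b),0],[0,0,-1.]]))
    T=R.from_matrix(np.c_[[-0.0,0,0],[0,0,0],[0,0,0]]+np.c_[np.cross([np.cos(b),np.sin(b),0],[0,0,-1]),[np.cos(b),np.sin(b),0],[0,0,-1]])
    w=(R0.inv()*T).as_rotvec()/n; d=(np.array([x,y,z])-p)/n/1000
    C=R0;print("pos",p.round(1),"tool y",np.degrees(np.arctan2(*R0.as_matrix()[1::-1,1])).round(2),"turn/row",np.degrees(w).round(2))
    for i in range(n):
        print([*C.inv().apply(d).round(4)]); C=C*R.from_rotvec(w)
E
python3 - <<'E'
import re
s=open("h.py").read()
s=re.sub(r"    T=R.from_matrix\(np.array.*\n","    b=np.radians(yaw)\n",s).replace("np.c_[[-0.0,0,0],[0,0,0],[0,0,0]]+","")
open("h.py","w").write(s)
E
python3 -c "
from h import *
np.set_printoptions(suppress=True)
plan(486.8,-127,160,30,10)"
```

```text
pos [ 245.1 -492.4  220.1] tool y -63.54 turn/row [-0.    0.   -9.35]
[np.float64(0.0379), np.float64(-0.0219), np.float64(0.006)]
[np.float64(0.041), np.float64(-0.0155), np.float64(0.006)]
[np.float64(0.043), np.float64(-0.0086), np.float64(0.006)]
[np.float64(0.0438), np.float64(-0.0015), np.float64(0.006)]
[np.float64(0.0434), np.float64(0.0056), np.float64(0.006)]
[np.float64(0.042), np.float64(0.0126), np.float64(0.006)]
[np.float64(0.0394), np.float64(0.0193), np.float64(0.006)]
[np.float64(0.0357), np.float64(0.0254), np.float64(0.006)]
[np.float64(0.0311), np.float64(0.0309), np.float64(0.006)]
[np.float64(0.0257), np.float64(0.0355), np.float64(0.006)]
```

Call:
jog_arm(moves=[[0.0379,-0.0219,0,0,0,-9.35,0.07],[0.041,-0.0155,0,0,0,-9.35,0.07],[0.043,-0.0086,0,0,0,-9.35,0.07],[0.0438,-0.0015,0,0,0,-9.35,0.07],[0.0434,0.0056,0,0,0,-9.35,0.07],[0.042,0.0126,0,0,0,-9.35,0.07],[0.0394,0.0193,0.01,0,0,-9.35,0.07],[0.0357,0.0254,0.02,0,0,-9.35,0.07]], grip_force=12)

```text
time: 2.1
ee_pos: [439.6, -199.1, 190.3]
tcp_rot: [0.001, 0.632, 0.775, 0.0]
contact_force: [0.3, -0.2, 0.1]
width: 70.5
grasp_force: 0.0
```

Call:
jog_arm(moves=[[0.0311,0.0309,0.02,0,0,-9.35,0.07],[0.0257,0.0355,0.02,0,0,-9.35,0.07],[0,0,0,0,0,0,0.07],[0,0,0,0,0,0,0.07]])

```text
time: 2.6
ee_pos: [487.0, -127.4, 150.4]
tcp_rot: [0.0, 0.501, 0.866, -0.0]
contact_force: [-0.2, -0.6, -0.1]
width: 70.1
grasp_force: 0.0
```

```bash
python3 -c "
from h import *
np.set_printoptions(suppress=True)
plan(486.8,-127,110,30,3)
p,d=capture('top');cv2.imwrite('pics/t2.png',p[:,:,::-1])
p2,d=capture('side');cv2.imwrite('pics/s2.png',np.hstack([p[150:390,220:500],p2[100:340,240:520]])[:,:,::-1])
"
```

```text
pos [ 487.  -127.4  150.4] tool y 29.89 turn/row [ 0.    0.01 -0.04]
[np.float64(0.0002), np.float64(0.0), np.float64(0.0135)]
[np.float64(0.0002), np.float64(0.0), np.float64(0.0135)]
[np.float64(0.0002), np.float64(0.0), np.float64(0.0135)]
```

View pics/s2.png

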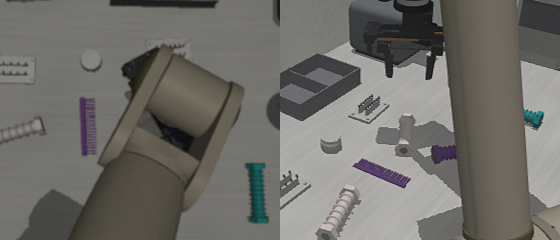

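The top view is covered by the wrist, while the side view shows the gripper above the fine screw. I'll go down and take a side-camera bias check from the fingers.

Call:
jog_arm(moves=[[0,0,0.03,0,0,0,0.06],[0,0,0.03,0,0,0,0.06],[0,0,0.02,0,0,0,0.06],[0,0,0.0,0,0,0,0.06]])

```text
time: 3.2
ee_pos: [486.4, -127.7, 69.6]
tcp_rot: [-0.001, 0.501, 0.865, -0.0]
contact_force: [-0.4, -0.6, 0.1]
width: 60.4
grasp_force: 0.0
```

```bash
cat >> h.py <<'E'
def toolcloud(n="side",k=4):
    p,d=avg(n,k);P=cloud(n,d);s=sense();q=s["tcp_rot"]
    return p,P,(P-s["ee_pos"])@R.from_quat(np.r_[q[1:],q[0]]).as_matrix()
E
python3 -c "
from h import *
np.set_printoptions(suppress=True)
p,P,T=toolcloud()
m=(abs(T[...,0])<30)&(abs(T[...,1])<70)&(T[...,2]>-15)&(T[...,2]<25)
q=T[m];print(len(q),sense()['ee_pos'],sense()['width'])
for sg in(1,-1):
    a=q[q[:,1]*sg>15];print(sg,len(a),np.percentile(a,[1,5,50,95,99],axis=0).round(1).tolist())
"
```

```text
0 [ 487.46596197 -127.55203276   71.16427795] 59.575661579720325Traceback (most recent call last):
  File "<string>", line 8, in <module>
    a=q[q[:,1]*sg>15];print(sg,len(a),np.percentile(a,[1,5,50,95,99],axis=0).round(1).tolist())
                                      ~~~~~~~~~~~~~^^^^^^^^^^^^^^^^^^^^^^^^^
    return _quantile_unchecked(
        a, q, axis, out, overwrite_input, method, keepdims, weights)
    return _ureduce(a,
                    func=_quantile_ureduce_func,
    ...<5 lines>...
                    overwrite_input=overwrite_input,
                    method=method)
    r = func(a, **kwargs)
    result = _quantile(arr,
                       quantiles=q,
    ...<2 lines>...
                       out=out,
                       weights=wgt)
    slices_having_nans = np.isnan(arr[-1, ...])
                                  ~~~^^^^^^^^^
IndexError: index -1 is out of bounds for axis 0 with size 0
```

```bash
python3 -c "
from h import *
p,d=capture('side');P=cloud('side',d)
px=proj('side',[[487,-127.5,70]]);print(px, d[int(px[0,1]),int(px[0,0])])
x,y=px[0].astype(int);print(x,y)
c=p[max(y-80,0):y+80,max(x-100,0):x+100,::-1];cv2.imwrite('pics/s3.png',cv2.resize(c,None,fx=3,fy=3))
print([sense()['ee_pos'].round(2).tolist() for _ in range(3)])
"
```

```text
[[366.05296977 214.93590283]] 1157.9751
366 214
[[487.42, -127.41, 71.05], [487.42, -127.41, 71.05], [487.42, -127.41, 71.05]]
```

View pics/s3.png

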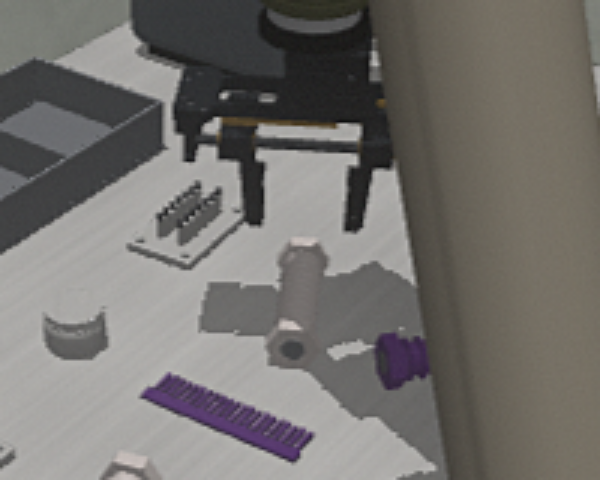

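```bash
python3 -c "
from h import *
np.set_printoptions(suppress=True)
p,P,T=toolcloud('side',1)
for v in(185,195,200,204,207):
  for u0,u1 in((345,356),(380,392)):
    i=[u for u in range(u0,u1) if p[v,u].sum()<150]
    if i: print(v,i[0],i[-1],np.median(P[v,i],0).round(1),np.median(T[v,i],0).round(1))
print(sense()['ee_pos'])
"
```

```text
185 345 350 [506.5 -77.7 163.2] [ 33.1  40.2 -92.3]
185 386 391 [ 429.7 -118.   170.2] [ 35.7 -44.9 -99.4]
195 347 352 [513.9 -98.8 126.2] [ 11.3  37.3 -55.3]
195 382 388 [ 447.3 -137.2  130.6] [ 10.  -39.4 -59.7]
200 348 353 [ 512.  -100.9  112.8] [ 10.1  34.9 -41.9]
200 382 387 [ 447.7 -138.3  117.9] [  9.3 -39.1 -47.1]
204 348 353 [ 513.8 -100.9  102.5] [ 10.2  34.6 -31.6]
204 382 386 [ 448.5 -136.7  108.3] [ 10.6 -38.7 -37.4]
207 348 352 [ 515.  -100.8   94.6] [ 10.   35.9 -23.6]
207 381 386 [ 448.6 -136.1  100.3] [ 10.1 -38.1 -29.4]
[ 487.35158957 -127.28755888   70.90359204]h.py:22: RuntimeWarning: All-NaN slice encountered
  return np.mean([x[0] for x in f],0),np.nan_to_num(np.nanmedian(d,0))
```

```bash
python3 -W ignore -c "
from h import *
np.set_printoptions(suppress=True)
for n in('side','top'):
    f=np.load(n+'1.npz');P=cloud(n,f['d']);q=R.from_quat([9.73463811e-01,  2.28840156e-01,0,0]).as_matrix()
    T=(P-[245,-492.3,220])@q
    m=(abs(T[...,0])<30)&(abs(T[...,1])<70)&(T[...,2]>-120)&(T[...,2]<30)
    print(n,m.sum(),'tip px',proj(n,[[245,-492.3,206]]))
    t=T[m]
    for a,b in((-120,-80),(-80,-60),(-60,-40),(-40,-30),(-30,-20),(-20,-10),(-10,0),(0,10),(10,30)):
        s=t[(t[:,2]>a)&(t[:,2]<b)]
        if len(s):print(a,len(s),np.percentile(s[:,:2],[5,50,95],axis=0).round(0).tolist())
p,d=capture('side')
v,u=214,352
print(p[195:225:2,350].tolist())
"
```

```text
side 574 tip px [[543.90635473 130.73208551]]
-120 168 [[8.0, -21.0], [23.0, 49.0], [29.0, 64.0]]
-80 91 [[-9.0, -64.0], [2.0, -63.0], [10.0, 52.0]]
-60 132 [[-9.0, -63.0], [4.0, -61.0], [10.0, 52.0]]
-40 87 [[-9.0, -60.0], [2.0, -59.0], [10.0, 50.0]]
-30 88 [[-9.0, -60.0], [1.0, -50.0], [10.0, 49.0]]
-20 8 [[-4.0, -55.0], [2.0, 42.0], [9.0, 45.0]]
top 662 tip px [[589.41688679 400.52011823]]
-120 436 [[-5.0, -59.0], [22.0, -28.0], [27.0, 13.0]]
-80 1 [[12.0, 31.0], [12.0, 31.0], [12.0, 31.0]]
-60 58 [[-0.0, 44.0], [7.0, 46.0], [9.0, 55.0]]
-40 80 [[-4.0, -57.0], [7.0, 44.0], [9.0, 56.0]]
-30 83 [[-8.0, -57.0], [7.0, 44.0], [9.0, 54.0]]
-20 4 [[6.0, 44.0], [7.0, 47.0], [8.0, 51.0]]
[[43, 44, 42], [42, 43, 44], [43, 42, 43], [47, 48, 46], [44, 45, 42], [45, 45, 44], [44, 43, 44], [89, 89, 88], [173, 170, 168], [170, 168, 168], [169, 168, 166], [171, 169, 167], [168, 168, 164], [168, 166, 164], [172, 169, 168]]
```

The view shows fingertips around pixels (350,208) and (384,210). Both cameras put them about 20 mm behind the reported TCP, where 14 mm ahead of it was stated. The real gripper therefore seems to stand about 34 mm higher than reported. I'll descend in stages and measure against the cameras.

Call:
jog_arm(moves=[[0,0,0.02,0,0,0,0.06],[0,0,0.02,0,0,0,0.06],[0,0,0.01,0,0,0,0.06],[0,0,0,0,0,0,0.06],[0,0,0,0,0,0,0.06]])

```text
time: 4.18
ee_pos: [487.4, -127.1, 20.7]
tcp_rot: [0.001, 0.5, 0.866, 0.0]
contact_force: [-0.6, -0.2, 0.2]
width: 59.9
grasp_force: 0.0
```

```bash
cat >> h.py <<'E'
def fingers(n="side",k=3,px=(366,214),rad=70):
    import warnings;warnings.simplefilter("ignore")
    p,P,T=toolcloud(n,k)
    m=(p.sum(-1)<170)&(abs(T[...,0])<14)&(abs(T[...,1])<70)&(T[...,2]>-60)&(T[...,2]<30)
    print("ee",sense()["ee_pos"].round(1),"w",round(sense()["width"],1))
    for s in(1,-1):
        a=T[m&(T[...,1]*s>5)]
        if len(a)>4: print(s,len(a),"xyz pct 2,50,98",np.percentile(a,[2,50,98],axis=0).round(1).tolist())
    return p,P,T
E
python3 -c "
from h import *
p,P,T=fingers()
c=p[150:290,290:450,::-1];cv2.imwrite('pics/s4.png',cv2.resize(c,None,fx=4,fy=4))"
```

```text
ee [ 487.3 -127.1   20.6] w 59.8
1 85 xyz pct 2,50,98 [[2.5, 29.8, -58.7], [10.3, 35.1, -39.7], [13.2, 41.8, -20.5]]
-1 83 xyz pct 2,50,98 [[7.7, -45.6, -58.7], [10.8, -38.7, -41.9], [13.2, -32.7, -21.4]][ WARN:0@2.639] global loadsave.cpp:1063 imwrite_ Unsupported depth image for selected encoder is fallbacked to CV_8U.
```

View pics/s4.png

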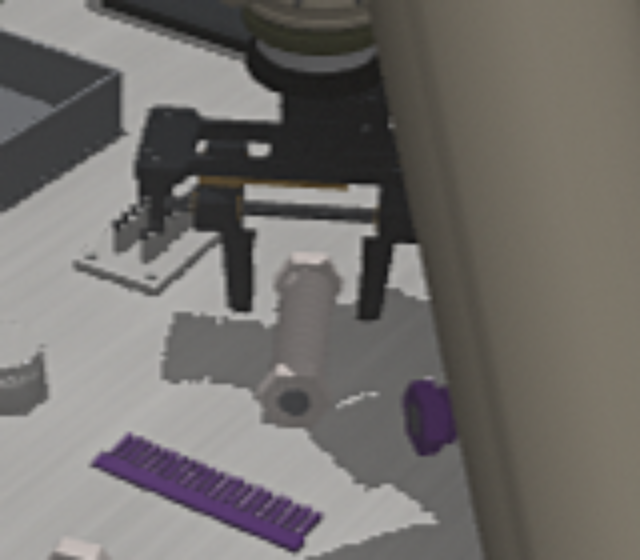

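The fingers straddle the screw, with tips at crop (240,308) and (369,317), well above the bench. This confirms the roughly 34 mm offset, so I go down 36 mm more in slow steps and then close.

Call:
jog_arm(moves=[[0,0.001,0.014,0,0,0,0.06],[0,0,0.01,0,0,0,0.06],[0,0,0.006,0,0,0,0.06],[0,0,0.004,0,0,0,0.06],[0,0,0.002,0,0,0,0.06],[0,0,0,0,0,0,0.06]])

```text
time: 5.08
ee_pos: [487.9, -126.5, -15.9]
tcp_rot: [0.0, 0.5, 0.866, -0.0]
contact_force: [-0.6, 0.1, 0.9]
width: 60.1
grasp_force: 0.0
```

```bash
python3 -c "
from h import *
p,P,T=fingers()
print(sense()['contact_force'])"
```

```text
ee [ 488.  -126.5  -15.8] w 59.9
1 86 xyz pct 2,50,98 [[-5.8, 29.7, -58.7], [10.7, 35.6, -40.6], [13.4, 42.5, -21.2]]
-1 86 xyz pct 2,50,98 [[8.1, -46.1, -58.5], [10.9, -38.6, -41.8], [13.5, -32.0, -20.5]]
[-0.52788339 -0.18613236 -0.35573498]
```

Tips are at about 4–5 mm, so the grasp point is near 23 mm. I'm closing now.

Call:
jog_arm(moves=[[0,0,0.001,0,0,0,0.042],[0,0,0,0,0,0,0.038],[0,0,0,0,0,0,0.034],[0,0,0,0,0,0,0.03],[0,0,0,0,0,0,0.028],[0,0,0,0,0,0,0.026],[0,0,0,0,0,0,0.026]], grip_force=15)

```text
time: 6.1
ee_pos: [487.9, -126.5, -17.0]
tcp_rot: [-0.0, 0.5, 0.866, -0.0]
contact_force: [-0.9, -1.0, 1.2]
width: 30.4
grasp_force: 14.9
```

The opening is 30.4 mm where 32 is expected, so the pads probably hold above the axis. I'll open slightly, lower a little while watching the force, and grip again.

Call:
jog_arm(moves=[[0,0,0,0,0,0,0.04],[0,0,0,0,0,0,0.04],[0,0,0.001,0,0,0,0.04],[0,0,0.001,0,0,0,0.04],[0,0,0.001,0,0,0,0.04],[0,0,0,0,0,0,0.04]])

```text
time: 6.85
ee_pos: [488.0, -126.5, -18.3]
tcp_rot: [0.001, 0.5, 0.866, -0.0]
contact_force: [-5.4, 2.1, 22.3]
width: 40.3
grasp_force: 11.1
```

Call:
jog_arm(moves=[[0,0,0,0,0,0,0.036],[0,0,0,0,0,0,0.032],[0,0,0,0,0,0,0.028],[0,0,0,0,0,0,0.026],[0,0,0,0,0,0,0.026]])

```text
time: 7.48
ee_pos: [488.3, -127.0, -18.3]
tcp_rot: [0.001, 0.5, 0.866, -0.0]
contact_force: [-5.4, -0.8, 20.7]
width: 31.2
grasp_force: 16.5
```

The tips now rest on the bench at about 20 N, which fixes the offset: tip = reported z + 18. The pads are close to the axis, so I lift slowly.

Call:
jog_arm(moves=[[0,0,-0.001,0,0,0,0.026],[0,0,-0.001,0,0,0,0.026],[0,0,-0.004,0,0,0,0.026],[0,0,-0.01,0,0,0,0.026],[0,0,-0.015,0,0,0,0.026],[0,0,-0.02,0,0,0,0.026],[0,0,-0.02,0,0,0,0.026],[0,0,0,0,0,0,0.026]], grip_force=25)

```text
time: 8.48
ee_pos: [488.5, -126.7, 52.4]
tcp_rot: [0.002, 0.5, 0.866, 0.0]
contact_force: [0.1, 0.4, -1.8]
width: 29.9
grasp_force: 24.8
```

```bash
python3 -c "
from h import *
np.set_printoptions(suppress=True)
plan(630,-177,85,4.8,4)
p,P,T=fingers()
c=p[150:290,290:450,::-1].astype(np.uint8);cv2.imwrite('pics/s5.png',cv2.resize(c,None,fx=4,fy=4))"
```

```text
pos [ 488.5 -126.7   52.4] tool y 29.97 turn/row [0.03 0.03 6.29]
[np.float64(-0.0286), np.float64(0.0244), np.float64(-0.008)]
[np.float64(-0.0257), np.float64(0.0274), np.float64(-0.0081)]
[np.float64(-0.0226), np.float64(0.03), np.float64(-0.0081)]
[np.float64(-0.0191), np.float64(0.0323), np.float64(-0.0081)]
ee [ 487.5 -126.3   50.5] w 29.9
1 80 xyz pct 2,50,98 [[1.5, 15.6, -59.2], [10.3, 21.5, -42.7], [12.9, 28.3, -22.6]]
-1 85 xyz pct 2,50,98 [[7.6, -29.9, -58.5], [10.4, -23.2, -42.3], [13.1, -17.1, -22.7]]
```

View pics/s5.png

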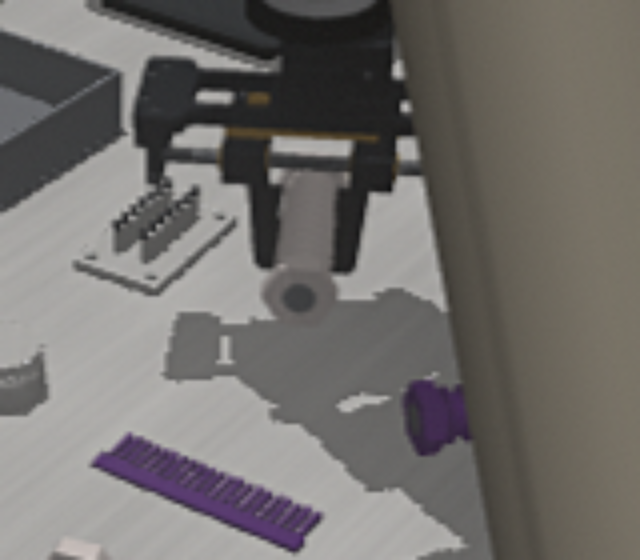

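The screw is held with its near end face at crop (299,297). Now I measure its pitch and position in the tool frame.

```bash
cat >> h.py <<'E'
def held(k=4,px0=None):
    import warnings;warnings.simplefilter("ignore")
    p,P,T=toolcloud("side",k)
    sat=p.max(-1)-p.min(-1)
    m=(p.sum(-1)>200)&(abs(T[...,1]+1.5)<22)&(T[...,2]>-65)&(T[...,2]<10)&(abs(T[...,0])<80)
    q=T[m];print("n",len(q),"x range",np.percentile(q[:,0],[1,99]).round(1))
    # crest line: highest point (min z) per x bin near y centre
    for a in np.arange(-70,75,8):
        s=q[(q[:,0]>a)&(q[:,0]<a+8)]
        if len(s)>5: print(int(a+4),len(s),"zmin",np.percentile(s[:,2],5).round(1),"zmax",np.percentile(s[:,2],95).round(1),"y",np.percentile(s[:,1],[5,50,95]).round(1))
    f=q[q[:,0]>np.percentile(q[:,0],99)-3]
    print("end face centre",(np.percentile(f,2,axis=0)/2+np.percentile(f,98,axis=0)/2).round(1),"xmed",np.median(f[:,0]).round(1))
    return p,P,T
E
python3 -c "
from h import *
held()"
```

```text
n 568 x range [-57.8  65.4]
-58 9 zmin -54.3 zmax -37.3 y [-19.8   6.7  19. ]
-50 23 zmin -48.6 zmax -38.2 y [-17.3  -8.1  16.8]
-42 28 zmin -52.0 zmax -42.3 y [-13.4  -0.4  13.4]
-34 31 zmin -51.6 zmax -40.9 y [-12.8   0.1  13.5]
-26 21 zmin -50.7 zmax -44.3 y [-12.   -0.2  12.8]
-18 16 zmin -51.5 zmax -42.3 y [-12.5  -0.7  13.1]
-10 30 zmin -63.6 zmax -40.4 y [-15.9  -1.3  15.5]
-2 30 zmin -51.8 zmax -41.1 y [-13.4  -1.8  13.5]
6 34 zmin -52.9 zmax -42.0 y [-15.6  -1.4  11.4]
14 31 zmin -51.5 zmax -35.0 y [-16.7  -4.9  13.1]
22 14 zmin -51.8 zmax -42.8 y [-14.6  -2.5   7.6]
30 32 zmin -51.6 zmax -39.2 y [-15.1  -1.7  12.2]
38 31 zmin -51.4 zmax -40.3 y [-14.5  -2.2  11.6]
46 6 zmin -52.9 zmax -51.6 y [-4.4  0.4  5.2]
54 29 zmin -55.0 zmax -37.3 y [-20.1  -3.4  16.9]
62 200 zmin -54.7 zmax -21.3 y [-16.9   0.4  14.9]
end face centre [ 64.1  -0.3 -37.6] xmed 63.9
```

```bash
python3 -c "
from h import *
np.set_printoptions(suppress=True)
plan(632.4,-176.1,50,5.0,6)"
```

```text
pos [ 487.6 -126.4   50.5] tool y 29.96 turn/row [-0.01 -0.01  4.16]
[np.float64(-0.0192), np.float64(0.0168), np.float64(0.0001)]
[np.float64(-0.018), np.float64(0.0181), np.float64(0.0001)]
[np.float64(-0.0166), np.float64(0.0194), np.float64(0.0001)]
[np.float64(-0.0152), np.float64(0.0205), np.float64(0.0001)]
[np.float64(-0.0136), np.float64(0.0216), np.float64(0.0001)]
[np.float64(-0.012), np.float64(0.0225), np.float64(0.0001)]
```

Call:
jog_arm(moves=[[-0.0192,0.0168,0,0,0,4.16,0.026],[-0.018,0.0181,0,0,0,4.16,0.026],[-0.0166,0.0194,0,0,0,4.16,0.026],[-0.0152,0.0205,0,0,0,4.16,0.026],[-0.0136,0.0216,0,0,0,4.16,0.026],[-0.012,0.0225,0,0,0,4.16,0.026],[0,0,0.01,0,0,0,0.026],[0,0,0,0,0,0,0.026]])

```text
time: 9.82
ee_pos: [631.3, -175.5, 39.3]
tcp_rot: [-0.002, 0.675, 0.738, -0.001]
contact_force: [0.2, 0.4, -1.7]
width: 29.7
grasp_force: 24.8
```

```bash
python3 -c "
from h import *
np.set_printoptions(suppress=True)
plan(632.4,-176.1,20,5.0,4)
p,P,T=held()
x,y=proj('side',[[632,-176,60]])[0].astype(int);print(x,y)
c=p[y-60:y+60,x-80:x+80,::-1].astype(np.uint8);cv2.imwrite('pics/s6.png',cv2.resize(c,None,fx=5,fy=5,interpolation=cv2.INTER_CUBIC))"
```

```text
pos [ 631.3 -175.5   39.3] tool y 5.07 turn/row [-0.05 -0.03  0.02]
[np.float64(-0.0002), np.float64(0.0003), np.float64(0.0048)]
[np.float64(-0.0002), np.float64(0.0003), np.float64(0.0048)]
[np.float64(-0.0002), np.float64(0.0003), np.float64(0.0048)]
[np.float64(-0.0002), np.float64(0.0003), np.float64(0.0048)]
n 410 x range [-57.4  65.2]
-58 6 zmin -39.1 zmax 0.4 y [-20.5 -18.8  -5.3]
-50 23 zmin -41.8 zmax -20.1 y [-20.5 -16.3 -12.2]
-42 10 zmin -42.8 zmax -9.4 y [-17.2 -15.2   3.3]
-18 9 zmin -50.3 zmax 9.0 y [-11.2   0.7  14.5]
-10 8 zmin -53.7 zmax -10.6 y [-6.8  0.4  7.9]
-2 14 zmin -50.8 zmax -26.7 y [-7.9 -0.4  8.6]
6 30 zmin -50.8 zmax -25.7 y [-17.   -8.7   6. ]
14 32 zmin -51.7 zmax 8.2 y [-18.5 -12.3  10.4]
22 20 zmin -50.6 zmax -25.9 y [-16.4  -9.9   0.4]
30 34 zmin -50.9 zmax -29.0 y [-15.9 -10.    5.4]
38 34 zmin -50.7 zmax -31.8 y [-16.4 -11.3   5.3]
46 10 zmin -51.0 zmax -35.5 y [-16.8 -10.6   2.3]
54 31 zmin -54.0 zmax -36.9 y [-20.2 -13.5   5. ]
62 142 zmin -53.3 zmax -21.5 y [-18.6  -4.1  12.9]
end face centre [ 63.9  -1.9 -36.3] xmed 63.9
328 190
```

View pics/s6.png

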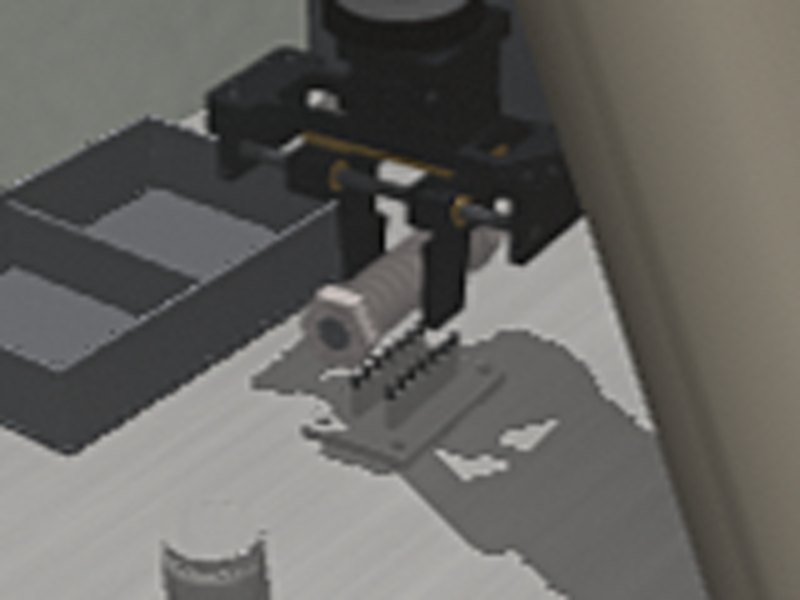

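The fine screw hovers over its gauge, with the end face at crop (330,330) and the teeth below at (350–455,340–390). I make a small correction and descend to just above contact.

Call:
jog_arm(moves=[[-0.0003,0.0006,0.008,0,0,0,0.026],[-0.0004,0.0006,0.008,0,0,0,0.026],[0,0,0.006,0,0,0,0.026],[0,0,0.004,0,0,0,0.026],[0,0,0.001,0,0,0,0.026],[0,0,0,0,0,0,0.026]])

```text
time: 10.78
ee_pos: [634.0, -176.8, 14.1]
tcp_rot: [0.0, 0.676, 0.737, 0.0]
contact_force: [0.0, -0.1, -1.4]
width: 29.9
grasp_force: 24.8
```

Call:
jog_arm(moves=[[0,0,0.001,0,0,0,0.026],[0,0,0.001,0,0,0,0.026],[0,0,0,0,0,0,0.026]])

```text
time: 11.15
ee_pos: [633.9, -176.8, 12.0]
tcp_rot: [-0.0, 0.676, 0.737, -0.0]
contact_force: [0.7, -0.9, -1.0]
width: 30.0
grasp_force: 24.8
```

Call:
jog_arm(moves=[[0.0004,-0.001,0,0,0,0,0.026],[0,0,0.001,0,0,0,0.026],[0,0,0.001,0,0,0,0.026],[0,0,0,0,0,0,0.026]])

```text
time: 11.65
ee_pos: [632.9, -176.5, 9.9]
tcp_rot: [-0.0, 0.676, 0.737, -0.0]
contact_force: [-0.5, 0.9, -2.2]
width: 29.9
grasp_force: 24.8
```

Call:
jog_arm(moves=[[0,0,0.0008,0,0,0,0.026],[0,0,0,0,0,0,0.026]])

```text
time: 11.9
ee_pos: [632.9, -176.5, 9.2]
tcp_rot: [-0.0, 0.676, 0.737, -0.0]
contact_force: [0.3, -0.5, -2.0]
width: 29.9
grasp_force: 24.8
```

Call:
jog_arm(moves=[[0,0,0.001,0,0,0,0.026],[0,0,0.0005,0,0,0,0.026],[0,0,0,0,0,0,0.026]])

```text
time: 12.28
ee_pos: [632.9, -176.5, 7.7]
tcp_rot: [-0.0, 0.676, 0.737, -0.0]
contact_force: [-0.0, -0.4, -1.4]
width: 29.5
grasp_force: 24.8
```

Call:
jog_arm(moves=[[0,0,0.0007,0,0,0,0.026],[0,0,0,0,0,0,0.026]])

```text
time: 12.52
ee_pos: [632.9, -176.5, 7.0]
tcp_rot: [-0.0, 0.676, 0.737, -0.0]
contact_force: [0.3, 0.5, -1.5]
width: 30.1
grasp_force: 24.8
```

Call:
jog_arm(moves=[[0,0,0.0006,0,0,0,0.026],[0,0,0,0,0,0,0.026]])

```text
time: 12.78
ee_pos: [632.9, -176.5, 6.4]
tcp_rot: [-0.0, 0.676, 0.737, -0.0]
contact_force: [0.1, 0.7, -1.5]
width: 29.9
grasp_force: 24.8
```

Call:
jog_arm(moves=[[0,0,0.0005,0,0,0,0.026],[0,0,0,0,0,0,0.026]])

```text
time: 13.02
ee_pos: [633.0, -176.5, 6.1]
tcp_rot: [0.0, 0.676, 0.737, 0.0]
contact_force: [-0.5, 0.5, -0.1]
width: 30.1
grasp_force: 24.6
```

Call:
jog_arm(moves=[[0,0,0.0004,0,0,0,0.026],[0,0,0,0,0,0,0.026]])

```text
time: 13.28
ee_pos: [633.1, -176.5, 5.9]
tcp_rot: [0.0, 0.676, 0.737, 0.0]
contact_force: [-1.8, 0.0, 2.3]
width: 29.7
grasp_force: 24.3
```

Call:
jog_arm(moves=[[0,0,0.0004,0,0,0,0.026],[0,0,0,0,0,0,0.026]])

```text
time: 13.52
ee_pos: [633.1, -176.5, 5.7]
tcp_rot: [0.0, 0.676, 0.737, 0.0]
contact_force: [-1.4, 0.8, 4.9]
width: 30.3
grasp_force: 24.1
```

Contact came at the predicted seated height (5.7) with about 6 N. I release gradually and retreat upward.

Call:
jog_arm(moves=[[0,0,0,0,0,0,0.03],[0,0,0,0,0,0,0.033],[0,0,0,0,0,0,0.038],[0,0,0,0,0,0,0.046],[0,0,0,0,0,0,0.056],[0,0,0,0,0,0,0.056]], grip_force=5)

```text
time: 14.28
ee_pos: [632.9, -176.5, 5.1]
tcp_rot: [-0.0, 0.676, 0.737, 0.0]
contact_force: [0.3, -0.7, 0.2]
width: 56.3
grasp_force: 0.0
```

Call:
jog_arm(moves=[[0,0,-0.01,0,0,0,0.056],[0,0,-0.03,0,0,0,0.056],[0,0,-0.04,0,0,0,0.056],[-0.0,-0.03,-0.05,0,0,0,0.056],[0.05,-0.03,-0.05,0,0,0,0.06],[0.06,-0.02,0,0,0,0,0.06],[0.06,-0.02,0,0,0,0,0.06],[0.06,-0.02,0,0,0,0,0.06]])

```text
time: 15.28
ee_pos: [499.6, 32.9, 176.8]
tcp_rot: [0.001, 0.676, 0.737, 0.0]
contact_force: [1.2, -0.2, 0.2]
width: 60.3
grasp_force: 0.0
```

```bash
cat >> h.py <<'E'
def seated(n,c,a,k=6):
    import warnings;warnings.simplefilter("ignore")
    p,d=avg(n,k);P=cloud(n,d);e=np.array([np.cos(np.radians(a)),np.sin(np.radians(a))]);v=np.array([e[1],-e[0]])
    r=P[...,:2]-c;u=r@e;w=r@v
    m=(abs(u)<70)&(abs(w)<24)&(P[...,2]>36)&(P[...,2]<75)
    print(n,"n",m.sum(),"u ends",np.percentile(u[m],[1,99]).round(1),"w",np.percentile(w[m],[2,98]).round(1))
    q=P[m];print(rect(P,m)[:3])
    for b in range(-64,64,16):
        s=m&(u>b)&(u<b+16)
        if s.sum()>5:print(b+8,"top z",np.percentile(P[s][:,2],[50,95]).round(1),"w med",np.median(w[s]).round(1))
    return p
E
python3 -c "
from h import *
np.set_printoptions(suppress=True)
seated('side',(631.4,-175.8),95.0);seated('top',(630.6,-178.1),95.0)
plan(444.5,165.5,120,17.6,5)"
```

```text
side n 345 u ends [-60.8  64.8] w [-19.1  15.5]
(array([ 631.1, -175.1]), array([ 40.1, 129.7]), 95.2)
-56 top z [50.2 60.2] w med -13.8
-40 top z [45.9 54.6] w med -12.9
8 top z [55.5 57.3] w med 3.0
24 top z [53.  56.6] w med -7.9
40 top z [52.4 57.5] w med -8.6
56 top z [50.4 60.5] w med -4.8
top n 848 u ends [-61.9  63.1] w [-18.3  16.6]
(array([ 630.7, -177.8]), array([ 40.3, 126.9]), 94.7)
-56 top z [55.2 60.8] w med -3.1
-40 top z [53.1 57.4] w med -2.1
-24 top z [52.8 57.2] w med -3.0
-8 top z [53.  57.2] w med -2.4
8 top z [53.2 57.5] w med -2.9
24 top z [52.6 56.4] w med -2.4
40 top z [53.1 57.1] w med -3.1
56 top z [55.8 60.4] w med -2.3
pos [500.8  30.7 175.7] tool y 4.94 turn/row [-0.   -0.   -2.53]
[np.float64(0.0278), np.float64(-0.0089), np.float64(0.0111)]
[np.float64(0.0282), np.float64(-0.0077), np.float64(0.0111)]
[np.float64(0.0285), np.float64(-0.0064), np.float64(0.0111)]
[np.float64(0.0288), np.float64(-0.0051), np.float64(0.0111)]
[np.float64(0.029), np.float64(-0.0039), np.float64(0.0111)]
```

The fine screw is seated: level, crests at 57.2 (expected about 58), and centred on the gauge to 0.3 mm in the same camera. Next is the coarse screw, with the measured camera-to-arm bias of about (+2.2,+1.5) applied.

Call:
jog_arm(moves=[[0.0278,-0.0089,0.0111,0,0,-2.55,0.06],[0.0282,-0.0077,0.0111,0,0,-2.55,0.06],[0.0285,-0.0064,0.0111,0,0,-2.55,0.06],[0.0288,-0.005,0.0111,0,0,-2.55,0.06],[0.029,-0.0038,0.0111,0,0,-2.55,0.06],[0,0,0.03,0,0,0,0.06],[0,0,0.03,0,0,0,0.06],[0,0,0,0,0,0,0.06]])

```text
time: 16.88
ee_pos: [443.4, 165.8, 59.1]
tcp_rot: [-0.001, 0.59, 0.808, -0.001]
contact_force: [-0.1, 0.1, 1.0]
width: 60.3
grasp_force: 0.0
```

Call:
jog_arm(moves=[[0,0,0,0,0,0,0.06]])

```text
time: 17.0
ee_pos: [444.9, 166.0, 61.2]
tcp_rot: [0.0, 0.59, 0.808, 0.0]
contact_force: [-0.1, 0.4, 1.0]
width: 59.9
grasp_force: 0.0
```

```bash
python3 -c "
from h import *
np.set_printoptions(suppress=True)
plan(444.6,165.3,10,17.7,4)
p,P,T=fingers()
m=(P[...,2]>9)&(P[...,2]<45)&(p.sum(-1)>200)&(np.hypot(P[...,0]-444,P[...,1]-165)<80)
print('screw side (world, tool)',rect(P,m),rect(T,m))
x,y=proj('side',[[444,165,25]])[0].astype(int);print(x,y)
c=p[y-75:y+75,x-90:x+90,::-1].astype(np.uint8);cv2.imwrite('pics/s7.png',cv2.resize(c,(720,600),interpolation=cv2.INTER_CUBIC))"
```

```text
pos [444.9 166.   61.2] tool y 17.73 turn/row [0.02 0.   0.01]
[np.float64(-0.0001), np.float64(-0.0001), np.float64(0.0128)]
[np.float64(-0.0001), np.float64(-0.0001), np.float64(0.0128)]
[np.float64(-0.0001), np.float64(-0.0001), np.float64(0.0128)]
[np.float64(-0.0001), np.float64(-0.0001), np.float64(0.0128)]
ee [444.9 166.1  61.3] w 60.1
1 178 xyz pct 2,50,98 [[-7.0, 29.3, -59.3], [9.5, 31.6, -40.1], [12.3, 41.9, -20.1]]
-1 149 xyz pct 2,50,98 [[-6.6, -46.8, -59.3], [10.5, -41.9, -41.2], [12.3, -33.6, -21.9]]
screw side (world, tool) (array([442.5, 165.9]), array([ 40.6, 128.7]), 107.8, 957) (array([ 0.6, -2.4]), array([ 40.6, 128.7]), 179.9, 957)
297 309
```

View pics/s7.png

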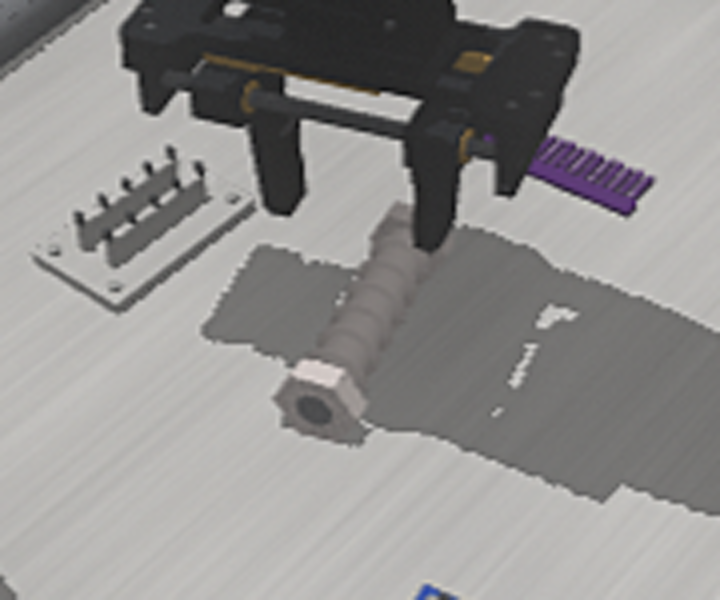

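Fingers and screw line up to within 0.5 mm in the same camera; the near collar is at crop (320,405) and the tips at (280,212) and (432,245). I descend and grip.

Call:
jog_arm(moves=[[0,0,0.025,0,0,0,0.06],[0,0,0.025,0,0,0,0.06],[0,0,0.015,0,0,0,0.06],[0,0,0.009,0,0,0,0.06],[0,0,0.004,0,0,0,0.055],[0,0,0,0,0,0,0.048],[0,0,0,0,0,0,0.044]])

```text
time: 18.02
ee_pos: [444.5, 166.2, -17.2]
tcp_rot: [0.0, 0.59, 0.808, 0.0]
contact_force: [0.1, -0.7, 0.2]
width: 43.6
grasp_force: 0.0
```

Call:
jog_arm(moves=[[0,0,0.0005,0,0,0,0.04],[0,0,0,0,0,0,0.036],[0,0,0,0,0,0,0.034],[0,0,0,0,0,0,0.032],[0,0,0,0,0,0,0.029],[0,0,0,0,0,0,0.026],[0,0,0,0,0,0,0.026]], grip_force=15)

```text
time: 18.9
ee_pos: [444.0, 166.1, -18.2]
tcp_rot: [-0.0, 0.59, 0.808, -0.0]
contact_force: [-2.7, -1.7, 2.5]
width: 30.0
grasp_force: 14.6
```

Call:
jog_arm(moves=[[0,0,-0.001,0,0,0,0.026],[0,0,-0.003,0,0,0,0.026],[0,0,-0.008,0,0,0,0.026],[0,0,-0.015,0,0,0,0.026],[0,0,-0.02,0,0,0,0.026],[0,0,-0.02,0,0,0,0.026],[0,0,0,0,0,0,0.026],[0,0,0,0,0,0,0.026]], grip_force=25)

```text
time: 19.9
ee_pos: [444.0, 166.1, 48.4]
tcp_rot: [-0.0, 0.59, 0.808, -0.0]
contact_force: [0.4, -0.8, -1.3]
width: 29.4
grasp_force: 24.7
```

```bash
python3 -c "
from h import *
np.set_printoptions(suppress=True)
held()
plan(586,174.9,49,0,6)"
```

```text
n 767 x range [-51.1  64.1]
-50 14 zmin -47.2 zmax -37.5 y [ 9.3 13.2 18.3]
-26 7 zmin -48.7 zmax -39.8 y [ 5.7 11.4 13.8]
-18 13 zmin -49.0 zmax -42.5 y [ 0.6  5.3 10.9]
-10 28 zmin -52.5 zmax -42.4 y [-4.5  4.4 14. ]
-2 34 zmin -49.1 zmax -42.0 y [-10.6  -3.    8.5]
6 52 zmin -52.9 zmax -29.0 y [-16.8  -7.7  10.6]
14 65 zmin -50.3 zmax -30.7 y [-16.3  -7.    7.1]
22 55 zmin -51.5 zmax -29.0 y [-15.2  -7.2  11. ]
30 59 zmin -48.9 zmax -35.1 y [-13.1  -6.3   8.1]
38 55 zmin -51.9 zmax -36.5 y [-15.1  -6.2   9.5]
46 20 zmin -49.9 zmax -36.6 y [-13.7  -4.5   5.1]
54 63 zmin -55.3 zmax -38.9 y [-19.7  -9.    8.7]
62 297 zmin -54.3 zmax -21.5 y [-16.9  -2.1  13.9]
end face centre [ 62.9  -0.7 -37.1] xmed 62.9
pos [444.  166.1  48.2] tool y 17.75 turn/row [-0.01 -0.    2.96]
[np.float64(-0.0058), np.float64(0.023), np.float64(-0.0002)]
[np.float64(-0.0046), np.float64(0.0233), np.float64(-0.0002)]
[np.float64(-0.0034), np.float64(0.0235), np.float64(-0.0001)]
[np.float64(-0.0022), np.float64(0.0236), np.float64(-0.0001)]
[np.float64(-0.001), np.float64(0.0237), np.float64(-0.0001)]
[np.float64(0.0002), np.float64(0.0237), np.float64(-0.0001)]
```

Call:
jog_arm(moves=[[-0.0054,0.023,0,0,0,3.03,0.026],[-0.0042,0.0233,0,0,0,3.03,0.026],[-0.003,0.0235,0,0,0,3.03,0.026],[-0.0018,0.0236,0,0,0,3.03,0.026],[-0.0006,0.0237,0,0,0,3.03,0.026],[0.0006,0.0237,0,0,0,3.03,0.026],[0,0,0.01,0,0,0,0.026],[0,0,0,0,0,0,0.026]])

```text
time: 21.1
ee_pos: [584.2, 176.7, 37.2]
tcp_rot: [-0.001, 0.709, 0.705, -0.001]
contact_force: [-0.3, 0.4, -1.1]
width: 29.3
grasp_force: 24.7
```

Call:
jog_arm(moves=[[0,0,0.0,0,0,0,0.026]])

```text
time: 21.22
ee_pos: [585.0, 176.9, 38.6]
tcp_rot: [-0.0, 0.709, 0.705, -0.0]
contact_force: [0.2, 0.3, -0.9]
width: 29.5
grasp_force: 24.7
```

```bash
python3 -c "
from h import *
np.set_printoptions(suppress=True)
p,P,T=held()
q=P.reshape(-1,3);near=np.hypot(q[:,0]-584,q[:,1]-176)<50
print('teeth now',rect(q,near&(q[:,2]>20)&(q[:,2]<35)))
plan(586,176.9,15,-0.4,3)"
```

```text
n 586 x range [-0.5 63.6]
-2 7 zmin -30.7 zmax 7.8 y [-10.4   9.8  18.6]
6 49 zmin -51.3 zmax -23.4 y [-17.1  -8.8   8.2]
14 57 zmin -49.4 zmax -16.9 y [-17.1 -10.    5. ]
22 55 zmin -50.8 zmax -28.7 y [-15.9  -9.5   5.9]
30 58 zmin -48.7 zmax 5.9 y [-13.7  -9.5   3.4]
38 59 zmin -51.2 zmax -28.5 y [-16.5 -10.6   4.8]
46 33 zmin -48.7 zmax -33.1 y [-14.3 -10.5   4.1]
54 73 zmin -54.6 zmax -26.9 y [-21.3 -13.3   7.1]
62 191 zmin -54.3 zmax -21.6 y [-19.2  -4.5  12.9]
end face centre [ 62.4  -2.3 -37.1] xmed 62.6
teeth now (array([588. , 177.9]), array([42.2, 67.3]), 96.4, 248)
pos [585.7 176.9  39.1] tool y -0.42 turn/row [ 0.01 -0.   -0.01]
[np.float64(0.0), np.float64(0.0001), np.float64(0.008)]
[np.float64(0.0), np.float64(0.0001), np.float64(0.008)]
[np.float64(0.0), np.float64(0.0001), np.float64(0.008)]
```

The screw's midpoint is at y=176.0 against 176.1 for the gauge in the same camera. I descend.

Call:
jog_arm(moves=[[0,0,0.01,0,0,0,0.026],[0,0,0.009,0,0,0,0.026],[0,0,0.005,0,0,0,0.026],[0,0,0.003,0,0,0,0.026],[0,0,0.001,0,0,0,0.026],[0,0,0,0,0,0,0.026]])

```text
time: 22.18
ee_pos: [586.0, 176.9, 11.0]
tcp_rot: [0.0, 0.71, 0.704, 0.0]
contact_force: [-0.5, 0.2, -1.0]
width: 30.1
grasp_force: 24.7
```

Call:
jog_arm(moves=[[0,0,0.001,0,0,0,0.026],[0,0,0.0007,0,0,0,0.026],[0,0,0,0,0,0,0.026]])

```text
time: 22.55
ee_pos: [585.9, 176.9, 9.1]
tcp_rot: [-0.0, 0.71, 0.704, -0.0]
contact_force: [0.3, 0.8, -1.0]
width: 29.5
grasp_force: 24.7
```

Call:
jog_arm(moves=[[0,0,0.0007,0,0,0,0.026],[0,0,0,0,0,0,0.026]])

```text
time: 22.8
ee_pos: [585.9, 176.8, 8.4]
tcp_rot: [-0.0, 0.71, 0.704, -0.0]
contact_force: [-0.0, -0.3, -1.4]
width: 29.5
grasp_force: 24.7
```

Call:
jog_arm(moves=[[0,0,0.0007,0,0,0,0.026],[0,0,0,0,0,0,0.026]])

```text
time: 23.05
ee_pos: [585.9, 176.8, 7.7]
tcp_rot: [-0.0, 0.71, 0.704, -0.0]
contact_force: [1.2, -0.4, -1.2]
width: 29.3
grasp_force: 24.7
```

Call:
jog_arm(moves=[[0,0,0.0007,0,0,0,0.026],[0,0,0,0,0,0,0.026]])

```text
time: 23.3
ee_pos: [585.9, 176.8, 7.0]
tcp_rot: [-0.0, 0.71, 0.704, -0.0]
contact_force: [0.8, 0.7, -0.6]
width: 29.7
grasp_force: 24.7
```

Call:
jog_arm(moves=[[0,0,0.0006,0,0,0,0.026],[0,0,0,0,0,0,0.026]])

```text
time: 23.55
ee_pos: [585.9, 176.9, 6.4]
tcp_rot: [-0.0, 0.71, 0.704, 0.0]
contact_force: [-0.2, 0.2, -0.6]
width: 29.5
grasp_force: 24.7
```

Call:
jog_arm(moves=[[0,0,0.0005,0,0,0,0.026],[0,0,0,0,0,0,0.026]])

```text
time: 23.8
ee_pos: [586.0, 176.9, 6.1]
tcp_rot: [0.0, 0.71, 0.704, 0.0]
contact_force: [-0.1, 0.3, 1.5]
width: 29.9
grasp_force: 24.6
```

Call:
jog_arm(moves=[[0,0,0.0003,0,0,0,0.026],[0,0,0,0,0,0,0.026]])

```text
time: 24.05
ee_pos: [586.1, 176.9, 5.9]
tcp_rot: [0.0, 0.71, 0.704, 0.0]
contact_force: [-0.2, -0.6, 3.3]
width: 29.7
grasp_force: 24.4
```

It makes contact at the seated height with about 4 N. I release and retreat, first straight up.

Call:
jog_arm(moves=[[0,0,0,0,0,0,0.03],[0,0,0,0,0,0,0.033],[0,0,0,0,0,0,0.038],[0,0,0,0,0,0,0.046],[0,0,0,0,0,0,0.056],[0,0,0,0,0,0,0.056]], grip_force=5)

```text
time: 24.8
ee_pos: [585.9, 176.8, 5.6]
tcp_rot: [-0.0, 0.71, 0.704, -0.0]
contact_force: [-0.5, -0.6, 0.4]
width: 56.1
grasp_force: 0.0
```

Call:
jog_arm(moves=[[0,0,-0.01,0,0,0,0.056],[0,0,-0.03,0,0,0,0.056],[0,0,-0.05,0,0,0,0.056],[0,-0.04,-0.05,0,0,0,0.056],[-0.05,-0.03,-0.03,0,0,0,0.056],[-0.06,-0.03,0,0,0,0,0.056],[-0.06,-0.03,0,0,0,0,0.056],[0,0,0,0,0,0,0.056]])

```text
time: 25.8
ee_pos: [460.0, 15.7, 174.0]
tcp_rot: [0.0, 0.712, 0.703, 0.0]
contact_force: [0.7, -0.9, -0.3]
width: 56.0
grasp_force: 0.0
```

```bash
python3 -c "
from h import *
np.set_printoptions(suppress=True)
seated('side',(584.3,176.1),89.6);p=seated('top',(583.7,174.0),89.6)
seated('top',(630.6,-178.1),95.0,1)
cv2.imwrite('pics/t8.png',p[:,:,::-1].astype(np.uint8));print(sense()['ee_pos'],sense()['contact_force'])"
```

```text
side n 923 u ends [-61.5  64.1] w [-19.3  13.7]
(array([583.2, 177.1]), array([128.3,  40.1]), 89.1)
-56 top z [53.9 60.3] w med -10.8
-40 top z [51.3 56.3] w med -8.0
-24 top z [51.2 56.3] w med -8.3
-8 top z [51.1 56.9] w med -8.4
8 top z [51.7 56.5] w med -8.1
24 top z [51.4 57.1] w med -7.8
40 top z [51.9 56.7] w med -8.0
56 top z [51.5 60.6] w med -8.3
top n 759 u ends [-62.6  62. ] w [-16.8  16.7]
(array([584.5, 174.1]), array([ 39. , 127.1]), 90.9)
-56 top z [55.5 60.5] w med 8.8
-40 top z [52.8 55.1] w med -2.2
-24 top z [52.7 56.7] w med -2.4
-8 top z [52.6 56.2] w med -2.5
8 top z [52.2 56.8] w med -1.8
24 top z [52.5 56. ] w med -1.9
40 top z [52.2 56.4] w med -2.3
56 top z [55.2 60.4] w med -3.2
top n 847 u ends [-62.   63.3] w [-18.2  16.4]
(array([ 630.8, -178. ]), array([ 40.5, 127.1]), 94.6)
-56 top z [55. 62.] w med -3.1
-40 top z [53.  57.9] w med -2.3
-24 top z [53.  57.6] w med -3.0
-8 top z [52.7 57.6] w med -2.7
8 top z [52.9 58.5] w med -2.6
24 top z [53.1 57.5] w med -1.9
40 top z [52.8 57.9] w med -3.2
56 top z [55.4 61.3] w med -2.5
[461.22256747  18.54417097 172.96750445] [-0.33712739  0.29623374 -0.14380843]
```

View pics/t8.png

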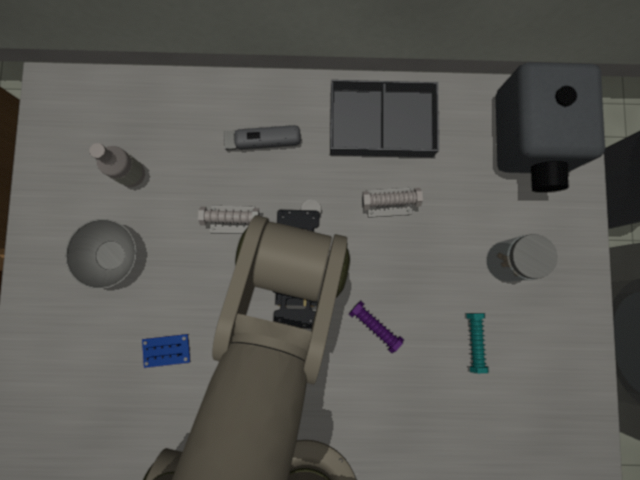

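The picture shows both white screws lying level in their gauges, coarse at (228,216) and fine at (392,199). Everything I can see is where it was, and the comb is hidden under the wrist. Both screws' collars are at about 60.5 mm, and both are centred within 1 mm. I'm handing in.

```bash
python3 -c "
from cell import *
print(sign_off())"
```

```text
the job is handed in; nothing more can be done
None
```

Both screws lie level and released in their matching gauges and the job is handed in; the judging result was not shown, and my last picture did not show the comb, which was hidden under the wrist.

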